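# Mesh two clutch plates on their splined hub with alternating tabs

## Robot

A 6-joint arm with a two-finger parallel gripper is mounted at the origin on a cart in front of the work surface, level with it; the furniture and walls round the work are solid. World frame = base frame: x ahead of the robot, y to its left, z up, the work surface at z = 0. Lengths are in mm, angles in rad, forces in N, time in s.
With the tool pointing down it reaches from about 350 to 975 mm from the base axis. Payload 7.1 kg.
Tool frame: the origin (TCP) lies between the finger pads; the fingertips stand 14 mm ahead of it and the grasp point (between the pads) lies 5 mm behind it (ctrl.tcp_to_tips is the distance from the TCP to the fingertips, in mm); z points along the fingers, y is the line along which they close (so a half turn about z gives the same grasp; the last joint's range is limited). The gripper opens to 88 mm and grips with 3 to 60 N. Pads are 20 mm wide; open, the fingers measure 115 mm over their backs; the gripper's body (75 mm by 178 mm) begins 61 mm behind the grasp point.
Start: joints at [1.246, 0.423, 1.63, -0, 1.089, -0.019], TCP at [188.128, 595.997, 236.675] pointing down, gripper open.
Joint ranges: [-3, 3], [-0.9, 2.11], [0.09, 2.58], [-1.31, 4.45], [0.11, 2.69], [-2.54, 2.54]. Speed limits (rad/s): [2.39, 2.39, 3.01, 3.14, 3.14, 3.14].

## Interface

Orientations are given as a rotation vector (axis times angle).
In Python, from workcell import ctrl gives the robot as it stands.
- The arm moves only by the tool apply_moves, never from a script. Its argument "series" is a list that holds one entry, the list of rows, each a list of 7 numbers: the shift along the tool's x, y, z in cm, then the turn, a rotation vector about the tool's x, y, z in degrees, then the opening, from 0 (shut) to 1 (fully open). A call has 1 to 12 rows; each row shifts and turns the commanded pose from where the row before left it, along the tool's axes as they then stand; what a row does not reach is not made up. A row lasts 1/10 s, in which the tool goes at most 50 mm and 8.59 degrees, less where a joint would pass 70% of its speed; a pose out of reach is approached as far as the arm can. A call with a gripper value outside its range is refused whole. The fingers move at their own pace and stop on an object; the grip force is fixed at half the most. Time passes only in rows, so rows that do not move let the fingers close. It gives the time, the measured TCP pose, the force and the opening at its end, in the units of the state.
- ctrl.get_obs(): the state, without advancing time (a new reading comes with each control period).
- ctrl.get_image(name): name is "scene" or "side" or "wrist"; returns a dict with "img" (480x640x3 uint8, blue, green, red), "K" (3x3 intrinsics, pixels), "dist" ([k1, k2, p1, p2, k3] as OpenCV has them; the pictures are not rectified), "cam_to_world" (4x4, takes a point from camera to world coordinates). Camera axes: x right, y down, z forward; pixel columns grow to the right and rows downward; lengths in mm; the calibration is good to about 2 mm. A picture is of the moment at which its call begins. There is no depth.
- ctrl.close_job(): hands the job in, once; it reports no verdict.
The state is a dict: "t": time; "qpos": joint angles; "qvel": joint speeds; "joint_torque": joint torques, N m; "ee_pos": TCP position; "orientation": TCP orientation; "ft_force": force on the tool from outside, world axes, zero at the start; "moment": the same for the moment, N m; "width": finger opening in mm.
Only numpy, scipy, OpenCV 4.12 (cv2) and the standard library are available. Lean on these libraries where they do the work, as an engineer would, in place of code of your own. Each camera call takes 0.05 s, during which the arm holds its last target. There are 200 camera calls.

## Task

A copper-coloured friction disc and, on top of it, a bright metal separator plate have been slipped over the nose of the splined hub, but both still rest on the ends of the splines. First push the copper disc round by its tab until it drops onto the splines with its tab opposite the fixed dark plate's tab (the one with the yellow dot), then push the bright plate round until it drops with its tab directly above the dark plate's tab, so that the tabs alternate and all plates lie flat on one another. Leave the hex keys, the orange knob and the solder spool where they are.

Things in the scene. Friction and masses are not known exactly. Their poses are not given: they have to be found in the camera images.
- hub: Grey stand with an upright splined steel hub, fixed to the bench. Origin on its axis at bench height, z up. Foot: radius 66 mm, 10 mm high. Splines end 74 mm above the bench; two broad ones (20 mm) toward hub +x and -x, two narrow ones (6 mm) toward +y and -y. Loose plates resting on the spline ends fall onto the plates below when their tab comes within about 5 degrees of hub +x or -x.
- base_tab (a point): Point on the tab of the dark plate fixed to the stand, 85 mm from the hub's axis along hub +x, half-way up the plate. That plate is 8 mm thick, 40 to 48 mm above the bench, ring radius 55 mm; its tab is 24 mm wide, reaches 97 mm from the axis and bears a yellow dot.
- nose_top (a point): Top of the hub's smooth round nose (radius 25.5 mm), on the axis, 101 mm above the bench. Loose plates turn freely about the nose.
- friction_center (a point): Centre, half-way up, of the loose copper friction disc: toothed ring of radius 60 mm, 8 mm thick, 0.25 kg, one tab along its x axis. It starts on the spline ends (this point 78 mm above the bench), tab 40 to 137 degrees counter-clockwise from hub +x seen from above, so turn it on counter-clockwise to hub -x. Down on the dark plate the point is at 52 mm. The bright plate rides along on it.
- friction_tab (a point): Point on the friction disc's tab, half-way up, 85 mm from the disc's centre. The tab is flat, 24 mm wide and reaches 97 mm from the centre.
- steel_center (a point): Centre, half-way up, of the loose bright separator plate: toothed ring of radius 55 mm, 8 mm thick, 0.22 kg, one tab along its x axis. It starts on the friction disc (this point at 86 mm), tab 57 to 120 degrees clockwise of the disc's tab seen from above. Once the disc has dropped it rests on the spline ends (78 mm) and is turned clockwise to hub +x; down on the disc the point is at 60 mm.
- steel_tab (a point): Point on the separator plate's tab, half-way up, 85 mm from the plate's centre. The tab is flat, 24 mm wide and reaches 97 mm from the centre.
- hex_keys_center (a point): Centre of a red folding hex key set, 34 x 88 x 22 mm, lying on the bench: bystander.
- printed_knob_center (a point): Centre of an orange printed knob, 44 x 43 x 28 mm: bystander.
- solder_spool_center (a point): Centre of an upright solder spool, 56 mm across and 46 mm high: bystander.
Not all that is in view belongs to the job. What is shaped like the part that bears friction_center but pink is not meant.

How it is judged (in metres and radians):
On the way, in this order (a step that is already met when the one before it is completed fails the run):
1. the copper friction disc is down on the dark plate, tab opposite the dark plate's tab (z of friction_center in the frame of hub between 0.049 and 0.055 m and x of friction_tab in the frame of hub below -0.076 m and angle between friction_center's own z axis and vertical below 0.06 rad), for 0.2 s.
2. the bright separator plate is down on the friction disc, tab above the dark plate's tab (z of steel_center in the frame of hub between 0.057 and 0.063 m and x of steel_tab in the frame of hub above 0.076 m and angle between steel_center's own z axis and vertical below 0.06 rad), for 0.2 s.
At the end, for the whole second after the job is handed in: Disc flat on the dark plate, tab toward hub -x; separator flat on the disc, tab toward hub +x: centres within 3 mm of seated height, tab points over 76 mm out that way, tilt under 0.06 rad; bystanders within 30 mm of their starts (all of step 1 and all of step 2 and distance of each of hex_keys_center, printed_knob_center, solder_spool_center from where it was at the start of the episode below 0.03 m); the robot touches nothing.
It fails at once if a bystander (hex keys, orange knob, solder spool) is knocked more than 50 mm away (distance of any of hex_keys_center, printed_knob_center, solder_spool_center from where it was at the start of the episode above 0.05 m).
It also fails if it takes over 48 s, if anything falls off the work surface, if the arm or the gripper's body presses on something with over 40 N, if the wrist force passes 120 N, or if a joint passes its speed limit or range.

## Working session

There is one attempt and no reset: what is moved stays moved. The work goes in short steps, Python scripts to look and compute and a tool call to move; the robot and the scene stay as the last step left them, time stands still between calls to the robot, and variables do not carry over. Pictures are saved under pics/ and viewed, on a budget of 10 in all, crops included, one or two more only if the job needs it, and the job is handed in when it is done.

Besides the shell and the picture viewer there is one more tool, called after "Request:" in YAML: its name, and indented under it one key for each argument. apply_moves: Moves the arm, as the interface text tells. Its arguments: {"type":"object","properties":{"series":{"type":"array","items":{"type":"array","items":{"type":"array","items":{"type":"number"}}}}},"required":["series"]}

```bash
mkdir -p pics; ls; python3 - <<'E'
from workcell import ctrl
import cv2,numpy as np,pickle
d={}
for n in ("scene","side"):
    r=ctrl.get_image(n); d[n]=r; cv2.imwrite(f"pics/{n}0.png",r["img"]); print(n,r["K"],r["dist"],np.round(r["cam_to_world"],3))
pickle.dump(d,open("im0.pkl","wb"))
print(ctrl.get_obs())
E
```

```text
pics
scene [[502.28096703   0.         325.44770102]
 [  0.         502.28096703 237.42532501]
 [  0.           0.           1.        ]] [-0.1021557  0.         0.         0.         0.       ] [[ 8.21000e-01 -2.62000e-01  5.07000e-01 -1.33470e+01]
 [-5.71000e-01 -3.45000e-01  7.45000e-01 -6.20428e+02]
 [-2.00000e-02 -9.01000e-01 -4.33000e-01  5.08953e+02]
 [ 0.00000e+00  0.00000e+00  0.00000e+00  1.00000e+00]]
side [[471.0725807    0.         315.29739939]
 [  0.         471.0725807  240.49001273]
 [  0.           0.           1.        ]] [-0.05328799  0.          0.          0.          0.        ] [[-9.95000e-01  6.30000e-02 -8.30000e-02  5.19370e+02]
 [ 1.04000e-01  5.41000e-01 -8.34000e-01  8.00255e+02]
 [-8.00000e-03 -8.39000e-01 -5.45000e-01  5.50178e+02]
 [ 0.00000e+00  0.00000e+00  0.00000e+00  1.00000e+00]]
{'t': 0.1, 'qpos': array([ 1.24600693e+00,  4.23775545e-01,  1.63059292e+00,  1.68706542e-05,
        1.08859278e+00, -1.90080166e-02]), 'qvel': array([ 0.00143556, -0.00095497, -0.00117465, -0.00025836, -0.00100849,
        0.00088276]), 'joint_torque': array([-3.47326647e-06, -5.45612884e+01, -2.74325770e+01,  6.44641765e-02,
        1.87910063e-02,  1.69139849e-06]), 'ee_pos': array([187.97387523, 595.56613617, 235.9805847 ]), 'orientation': array([-4.78425324e-01, -3.10469738e+00,  2.11390390e-03]), 'ft_force': array([ 0.01515843, -0.35843481,  0.80115876]), 'moment': array([ 0.00611107,  0.03919137, -0.00918583]), 'width': 87.82079458678686}
```

View pics/scene0.png

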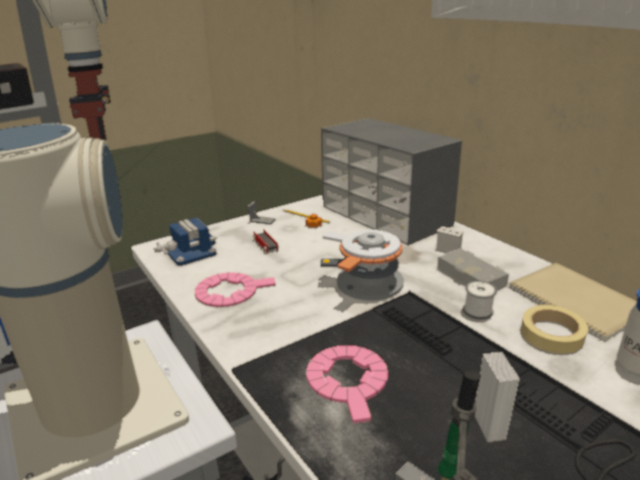

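View pics/side0.png

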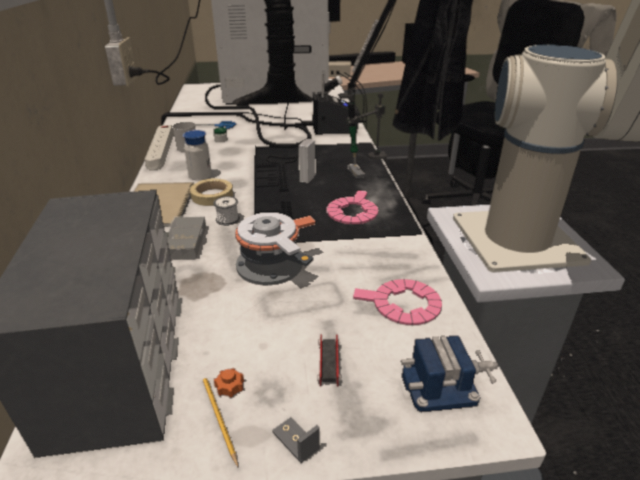

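Scene view: the copper disc with the bright plate is on the hub at (370,245), with the copper tab at (350,264) and the yellow dot at (325,262). The look-alikes are pink rings at (225,290) and (345,373), which I reject by colour. Side view: hub at (267,228), copper tab (305,222), bright tab (290,247), yellow dot about (305,260); pink rings at (353,209) and (408,300). Next I'll check the choice in a close crop.

```bash
cat > h.py <<'E'
import cv2,numpy as np
def ray(r,uv):
    p=cv2.undistortPoints(np.array([[uv]],float),r["K"],r["dist"])[0,0]
    T=r["cam_to_world"]; d=T[:3,:3]@np.array([p[0],p[1],1]); return T[:3,3],d/np.linalg.norm(d)
def onz(r,uv,z):
    o,d=ray(r,uv); return o+d*(z-o[2])/d[2]
def tri(a,b):
    (o1,d1),(o2,d2)=a,b
    s=np.linalg.lstsq(np.c_[d1,-d2],o2-o1,rcond=None)[0]
    p,q=o1+s[0]*d1,o2+s[1]*d2; return (p+q)/2,np.linalg.norm(p-q)
def proj(r,P):
    T=np.linalg.inv(r["cam_to_world"]); return cv2.projectPoints(np.array([P],float),cv2.Rodrigues(T[:3,:3])[0],T[:3,3],r["K"],r["dist"])[0][0,0]
E
python3 - <<'E'
import pickle,cv2,numpy as np
d=pickle.load(open("im0.pkl","rb"))
a=d["scene"]["img"][215:310,310:415]; b=d["side"]["img"][195:290,220:325]
cv2.imwrite("pics/crop.png",np.hstack([cv2.resize(x,(400,362),interpolation=cv2.INTER_CUBIC) for x in(a,b)]))
for n,(x0,y0,x1,y1) in dict(scene=(310,215,415,310),side=(220,195,325,290)).items():
    hsv=cv2.cvtColor(d[n]["img"][y0:y1,x0:x1],cv2.COLOR_BGR2HSV)
    for nm,lo,hi in(("yellow",(18,120,100),(35,255,255)),("copper",(3,120,90),(17,255,255))):
        m=cv2.inRange(hsv,lo,hi); k,_,s,c=cv2.connectedComponentsWithStats(m)
        print(n,nm,[(s[i].tolist(),(c[i]+[x0,y0]).round(1)) for i in range(1,k) if s[i][4]>3])
E
```

```text
scene yellow [([12, 5, 6, 2, 9], array([324.3, 220.6])), ([13, 44, 7, 4, 22], array([326. , 260.6]))]
scene copper [([0, 0, 13, 12, 124], array([314.8, 220.7])), ([28, 31, 64, 26, 465], array([361.9, 260.1]))]
side yellow [([82, 61, 6, 4, 20], array([304.5, 257.5]))]
side copper [([71, 21, 24, 24, 195], array([302.3, 223.9])), ([16, 37, 42, 18, 185], array([255.1, 245.1]))]
```

View pics/crop.png

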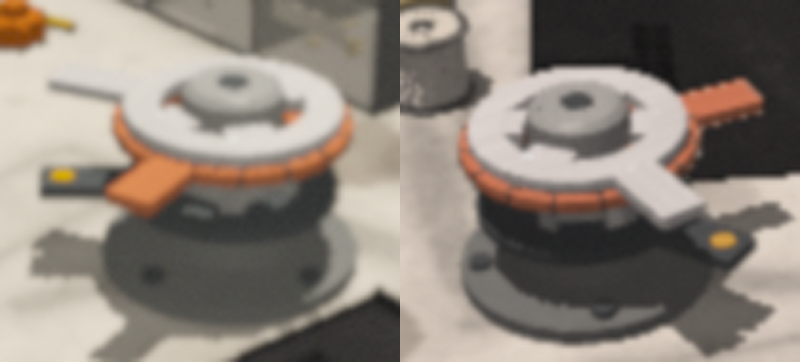

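The crop confirms the choice: copper disc under the bright plate, with the nose dot at scene crop (233,80) and side crop (576,100). The copper tab end is at (128,195) and (762,92), the bright tab end at (50,78) and (682,212), and the yellow dot at (62,175) and (723,240).

```bash
python3 - <<'E'
import pickle,numpy as np
from h import *
d=pickle.load(open("im0.pkl","rb")); S,D=d["scene"],d["side"]
s=lambda x,y:(310+x/3.81,215+y/3.81); e=lambda x,y:(220+(x-400)/3.81,195+y/3.81)
H=tri(ray(S,s(233,80)),ray(D,e(576,100))); print("nose",H, onz(S,s(233,80),101),onz(D,e(576,100),101))
Y=tri(ray(S,(326,260.6)),ray(D,(304.5,257.5))); print("dot",Y,onz(S,(326,260.6),48),onz(D,(304.5,257.5),48))
c=H[0][:2]
def ang(n,P): v=P[:2]-c; print(n,P.round(1),"r",np.hypot(*v).round(1),"ang",np.degrees(np.arctan2(v[1],v[0])).round(1)%360)
ang("dot",Y[0]); 
ang("copS",onz(S,s(128,195),82)); ang("copD",onz(D,e(757,88),82))
ang("stS",onz(S,s(50,78),90)); ang("stD",onz(D,e(682,210),90))
# bystanders
for n,im,uv,z in(("spool",S,(479,288),46),("spoolD",D,(227,203),46),("knob",D,(230,381),28),("knobS",S,(313,219),28),("keys",D,(330,358),22),("keysS",S,(266,240),22)): ang(n,onz(im,uv,z))
for n,uv in(("cabR",(461,143)),("cabNear",(411,238)),("cabL",(322,195)),("block",(449,245)),("box",(472,270))): ang(n,onz(S,uv,0))
E
```

```text
nose (array([535.76556326,  34.35880574, 100.88572333]), np.float64(1.7657253189864237)) [536.95254074  34.68504408 101.        ] [535.06003361  35.65379405 101.        ]
dot (array([468.45562721,  86.66630751,  48.30195107]), np.float64(0.09906126280660045)) [468.70877451  87.11688107  48.        ] [468.46565391  86.19317461  48.        ]
dot [468.5  86.7  48.3] r 85.2 ang 142.1
copS [446.   -0.5  82. ] r 96.3 ang 201.2
copD [442.4   2.1  82. ] r 98.8 ang 199.0
stS [479.1 110.4  90. ] r 94.8 ang 126.7
stD [488.9 121.5  90. ] r 99.0 ang 118.2
spool [ 627.3 -155.1   46. ] r 210.4 ang 295.8
spoolD [ 623.5 -149.4   46. ] r 203.6 ang 295.5
knob [596.2 346.4  28. ] r 317.8 ang 79.0
knobS [584.8 309.   28. ] r 279.0 ang 79.9
keys [450.3 313.4  22. ] r 291.8 ang 107.0
keysS [444.  286.8  22. ] r 268.6 ang 110.0
cabR [1476.2  628.2    0. ] r 1112.2 ang 32.3
cabNear [740.1 132.6   0. ] r 226.7 ang 25.7
cabL [734.4 490.    0. ] r 497.1 ang 66.4
block [783.3  54.2   0. ] r 248.3 ang 4.6
box [735.3 -53.6   0. ] r 218.0 ang 336.2
```

```bash
cat >> h.py <<'E'
from scipy.spatial.transform import Rotation as Ro
def frame(a):  # tool pointing down, tool y at world angle a (deg)
    return Ro.from_euler('z',a,degrees=True)*Ro.from_matrix(np.array([[0,1,0],[1,0,0],[0,0,-1.]]))
def rows(p0,a0,p1,a1,n):
    p0,p1=np.array(p0,float),np.array(p1,float)
    for i in range(n):
        a=a0+(a1-a0)*i/n; s=frame(a).inv().apply((p1-p0)/n)/10
        print(np.round(s,2).tolist(), round(-(a1-a0)/n,2))
def pose(o):
    R=Ro.from_rotvec(o["orientation"]).as_matrix(); print("t",round(o["t"],2),"pos",o["ee_pos"].round(1),"yang",round(np.degrees(np.arctan2(R[1,1],R[0,1])),1),"zdown",R[:,2].round(3),"F",o["ft_force"].round(1),"w",round(o["width"],1),"q",o["qpos"].round(2))
E
python3 - <<'E'
from h import *
rows((188.1,596,236.7),72.5,(458.7,6.5,150),-70,18)
E
```

```text
[-2.42, -2.67, 0.48] 7.92
[-2.76, -2.31, 0.48] 7.92
[-3.06, -1.91, 0.48] 7.92
[-3.29, -1.47, 0.48] 7.92
[-3.46, -1.0, 0.48] 7.92
[-3.57, -0.52, 0.48] 7.92
[-3.6, -0.02, 0.48] 7.92
[-3.57, 0.47, 0.48] 7.92
[-3.47, 0.96, 0.48] 7.92
[-3.31, 1.43, 0.48] 7.92
[-3.08, 1.87, 0.48] 7.92
[-2.79, 2.28, 0.48] 7.92
[-2.45, 2.64, 0.48] 7.92
[-2.06, 2.95, 0.48] 7.92
[-1.64, 3.21, 0.48] 7.92
[-1.18, 3.41, 0.48] 7.92
[-0.7, 3.54, 0.48] 7.92
[-0.2, 3.6, 0.48] 7.92
```

Request:
apply_moves:
  series:
    - [[-2.42,-2.67,0.48,0,0,7.92,0.5],[-2.76,-2.31,0.48,0,0,7.92,0.5],[-3.06,-1.91,0.48,0,0,7.92,0.5],[-3.29,-1.47,0.48,0,0,7.92,0.5],[-3.46,-1.0,0.48,0,0,7.92,0.5],[-3.57,-0.52,0.48,0,0,7.92,0.5],[-3.6,-0.02,0.48,0,0,7.92,0.5],[-3.57,0.47,0.48,0,0,7.92,0.5],[-3.47,0.96,0.48,0,0,7.92,0.5],[-3.31,1.43,0.48,0,0,7.92,0.5],[-3.08,1.87,0.48,0,0,7.92,0.5],[-2.79,2.28,0.48,0,0,7.92,0.5]]

```text
t: 1.3
ee_pos: [368.5, 201.5, 178.9]
orientation: [2.618, 1.737, -0.0]
ft_force: [-0.1, 0.9, 0.3]
width: 43.8
```

Request:
apply_moves:
  series:
    - [[-2.45,2.64,0.48,0,0,7.92,0.5],[-2.06,2.95,0.48,0,0,7.92,0.5],[-1.64,3.21,0.48,0,0,7.92,0.5],[-1.18,3.41,0.48,0,0,7.92,0.5],[-0.7,3.54,0.48,0,0,7.92,0.5],[-0.2,3.6,0.48,0,0,7.92,0.5],[0,0,0,0,0,0,0.5],[0,0,0,0,0,0,0.5]]

```text
t: 2.1
ee_pos: [457.9, 5.7, 149.9]
orientation: [-3.094, -0.542, 0.002]
ft_force: [0.3, -0.3, -0.0]
width: 43.8
```

```bash
python3 - <<'E'
from workcell import ctrl
from h import *
import pickle
pose(ctrl.get_obs())
r=ctrl.get_image("wrist"); cv2.imwrite("pics/w1.png",r["img"]); pickle.dump(r,open("w1.pkl","wb"))
for n,P in(("nose",(535.8,34.5,101)),("dot",(468.5,86.7,48)),("copper85",(455.9,5.4,82))): print(n,proj(r,P).round(0))
E
```

```text
t 2.1 pos [457.9   5.7 149.9] yang -70.1 zdown [-0.001  0.    -1.   ] F [ 0.3 -0.3 -0. ] w 43.8 q [-0.01  0.32  2.05  0.    0.77  1.21]
nose [316. 116.]
dot [212. 187.]
copper85 [317. 259.]
```

View pics/w1.png

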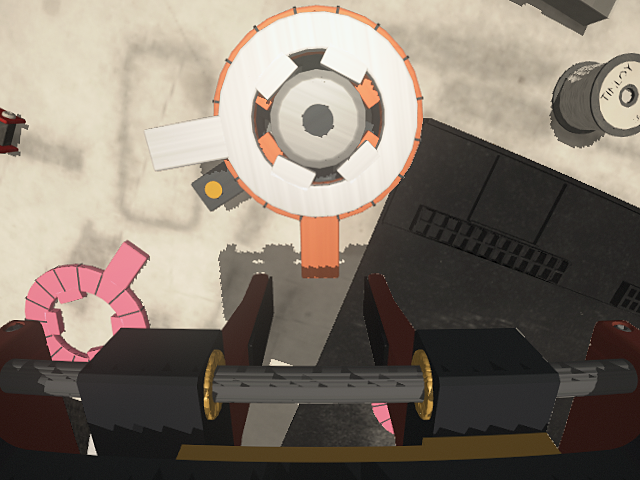

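The wrist view shows the nose dot at (318,120), the yellow dot at (213,189) and the copper tab at (320,247), all within 4 px of prediction. The open fingers straddle the tab, with the bright tab at (183,143) well clear. I'll descend and sweep with a loose cage.

Request:
apply_moves:
  series:
    - [[0,0,2.4,0,0,0,0.5],[0,0,2.4,0,0,0,0.5],[0,0,2.3,0,0,0,0.5],[0.03,0.5,0,0,0,-3.5,0.5],[0.06,1.0,0,0,0,-7,0.5],[0.06,1.0,0,0,0,-7,0.5],[0.06,1.0,0,0,0,-7,0.5],[0.06,1.0,0,0,0,-7,0.5],[0.06,1.0,0,0,0,-7,0.5],[0.06,1.0,0,0,0,-7,0.5],[0.06,1.0,0,0,0,-7,0.5],[0,0,0,0,0,0,0.5]]

```text
t: 3.35
ee_pos: [511.4, -42.9, 79.5]
orientation: [2.531, 1.86, 0.001]
ft_force: [0.1, -0.2, -1.2]
width: 43.9
```

```bash
python3 - <<'E'
from workcell import ctrl
from h import *
o=ctrl.get_obs(); pose(o); v=o["ee_pos"][:2]-[535.8,34.5]; print(np.hypot(*v),np.degrees(np.arctan2(v[1],v[0]))%360)
r=ctrl.get_image("wrist"); cv2.imwrite("pics/w2.png",r["img"])
E
```

```text
t 3.35 pos [511.4 -42.9  79.5] yang -17.4 zdown [ 0.001 -0.    -1.   ] F [ 0.1 -0.2 -1.2] w 43.9 q [-0.11  0.51  1.97  0.    0.67  0.2 ]
81.21246484954924 252.4870189266299
```

View pics/w2.png

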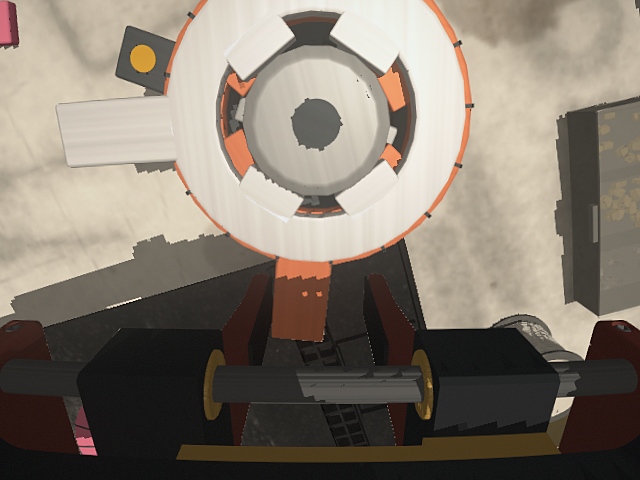

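The wrist view shows the copper tab at (300,300), held against the trailing finger, with the bright plate riding along (tab at (115,130)). I'll continue, slowing near the end.

Request:
apply_moves:
  series:
    - [[0.06,1.0,0,0,0,-7,0.5],[0.06,1.0,0,0,0,-7,0.5],[0.06,1.0,0,0,0,-7,0.5],[0.06,1.0,0,0,0,-7,0.5],[0.06,1.0,0,0,0,-7,0.5],[0.06,1.0,0,0,0,-7,0.5],[0.06,1.0,0,0,0,-7,0.5],[0.06,1.0,0,0,0,-7,0.5],[0.01,0.43,0,0,0,-3,0.5],[0.01,0.43,0,0,0,-3,0.5],[0.01,0.43,0,0,0,-3,0.5],[0.01,0.43,0,0,0,-3,0.5]]

```text
t: 4.6
ee_pos: [597.7, -17.0, 79.2]
orientation: [-1.063, -2.955, 0.001]
ft_force: [0.1, -0.6, -0.4]
width: 43.8
```

Request:
apply_moves:
  series:
    - [[0,0.21,0,0,0,-1.5,0.5],[0,0.21,0,0,0,-1.5,0.5],[0,0.21,0,0,0,-1.5,0.5],[0,0.21,0,0,0,-1.5,0.5],[0,0.21,0,0,0,-1.5,0.5],[0,0.21,0,0,0,-1.5,0.5],[0,0,0,0,0,0,0.5],[0,0,0,0,0,0,0.5]]

```text
t: 5.4
ee_pos: [606.1, -8.0, 79.2]
orientation: [-0.829, -3.03, 0.0]
ft_force: [0.1, -0.2, -0.7]
width: 43.6
```

```bash
python3 - <<'E'
from workcell import ctrl
from h import *
o=ctrl.get_obs(); pose(o); v=o["ee_pos"][:2]-[535.8,34.5]; print(np.hypot(*v),np.degrees(np.arctan2(v[1],v[0]))%360)
r=ctrl.get_image("wrist"); s=ctrl.get_image("scene")
cv2.imwrite("pics/w3.png",np.hstack([cv2.resize(r["img"],(480,360)),cv2.resize(s["img"][205:310,295:420],(320,269))[:,:].copy() if 0 else cv2.resize(s["img"][205:325,310:416],(318,360))]))
E
```

```text
t 5.4 pos [606.1  -8.   79.2] yang 59.4 zdown [-0.  0. -1.] F [ 0.1 -0.2 -0.7] w 43.6 q [-0.03  0.61  1.76  0.    0.78 -1.07]
82.08441339042295 328.8540905902392
```

View pics/w3.png

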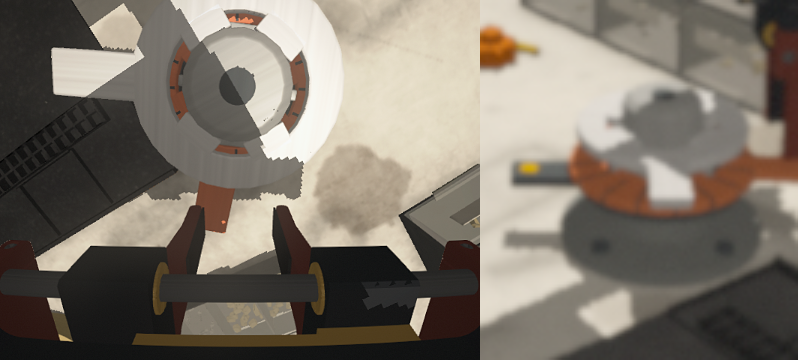

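The copper disc looks dropped: in the scene crop the copper lies at dark-plate level with a gap under the bright plate, whose tab is at crop (670,185). Wrist view: copper tab (213,208), bright tab (90,74). I'll check both numerically.

```bash
python3 - <<'E'
from workcell import ctrl
from h import *
r=ctrl.get_image("wrist"); c=np.array([535.8,34.5]); k=4/3
def ang(n,uv,z):
    P=onz(r,(uv[0]*k,uv[1]*k),z); v=P[:2]-c; print(n,P.round(1),"r",np.hypot(*v).round(1),"ang",(np.degrees(np.arctan2(v[1],v[0]))%360).round(1))
ang("nose",(237,86),101)
for z in(56,82): ang(f"cop end z{z}",(212,229),z)
for z in(56,82): ang(f"cop mid z{z}",(214,205),z)
ang("steel end",(52,72),82); ang("steel mid",(95,74),82)
E
```

```text
nose [534.3  33.  101. ] r 2.1 ang 225.4
cop end z56 [605.4 -29.6  56. ] r 94.6 ang 317.4
cop end z82 [594.9 -20.1  82. ] r 80.5 ang 317.3
cop mid z56 [590.9 -18.8  56. ] r 76.7 ang 316.0
cop mid z82 [582.7 -11.   82. ] r 65.3 ang 315.8
steel end [478.1 -44.2  82. ] r 97.6 ang 233.8
steel mid [491.4 -25.3  82. ] r 74.5 ang 233.4
```

The copper disc is down: its tab end comes out at r≈95 if taken at z=56, but only 80 at z=82. Its angle is about 5° short of exact opposite, which is spline play. The bright tab is at 233.6° and needs about 92° clockwise.

```bash
python3 - <<'E'
from h import *
rows((606,-8,140),59.4,(487.1,-31.5,140),-30,11)
print()
c=np.array([535.8,34.5])
def p(t): return [*(c+82*np.array([np.cos(np.radians(t)),np.sin(np.radians(t))])),79]
n=16; T=np.linspace(233.6,233.6-90,n+1); A=np.linspace(-30,-112,n+1)
for i in range(n): rows(p(T[i]),A[i],p(T[i+1]),A[i+1],1)
E
```

```text
[0.82, -0.73, 0.0] 8.13
[0.71, -0.84, 0.0] 8.13
[0.58, -0.93, 0.0] 8.13
[0.45, -1.01, 0.0] 8.13
[0.3, -1.06, 0.0] 8.13
[0.15, -1.09, 0.0] 8.13
[-0.01, -1.1, 0.0] 8.13
[-0.17, -1.09, 0.0] 8.13
[-0.32, -1.05, 0.0] 8.13
[-0.46, -1.0, 0.0] 8.13
[-0.6, -0.92, 0.0] 8.13

[0.13, -0.79, 0.0] 5.12
[0.14, -0.79, 0.0] 5.12
[0.14, -0.79, 0.0] 5.12
[0.15, -0.79, 0.0] 5.12
[0.16, -0.79, 0.0] 5.12
[0.16, -0.79, 0.0] 5.12
[0.17, -0.79, 0.0] 5.12
[0.18, -0.78, 0.0] 5.12
[0.18, -0.78, 0.0] 5.12
[0.19, -0.78, 0.0] 5.12
[0.2, -0.78, 0.0] 5.12
[0.2, -0.78, 0.0] 5.12
[0.21, -0.78, 0.0] 5.12
[0.22, -0.77, 0.0] 5.12
[0.22, -0.77, 0.0] 5.12
[0.23, -0.77, 0.0] 5.12
```

Request:
apply_moves:
  series:
    - [[0,0,-3.0,0,0,0,0.5],[0,0,-3.1,0,0,0,0.5],[0,0,0,0,0,0,0.5]]

```text
t: 5.85
ee_pos: [608.7, -8.1, 144.2]
orientation: [0.827, 3.024, 0.002]
ft_force: [0.7, -0.1, 0.0]
width: 43.7
```

Request:
apply_moves:
  series:
    - [[0.82,-0.73,0,0,0,8.13,0.5],[0.71,-0.84,0,0,0,8.13,0.5],[0.58,-0.93,0,0,0,8.13,0.5],[0.45,-1.01,0,0,0,8.13,0.5],[0.3,-1.06,0,0,0,8.13,0.5],[0.15,-1.09,0,0,0,8.13,0.5],[-0.01,-1.1,0,0,0,8.13,0.5],[-0.17,-1.09,0,0,0,8.13,0.5],[-0.32,-1.05,0,0,0,8.13,0.5],[-0.46,-1.0,0,0,0,8.13,0.5],[-0.6,-0.92,0,0,0,8.13,0.5],[0,0,0,0,0,0,0.5]]

```text
t: 7.05
ee_pos: [485.6, -31.4, 139.6]
orientation: [-2.721, -1.568, 0.003]
ft_force: [-0.4, -0.3, 0.2]
width: 44.2
```

```bash
python3 - <<'E'
from workcell import ctrl
from h import *
o=ctrl.get_obs(); pose(o); v=o["ee_pos"][:2]-[535.8,34.5]; print(np.hypot(*v),np.degrees(np.arctan2(v[1],v[0]))%360)
r=ctrl.get_image("wrist"); cv2.imwrite("pics/w4.png",r["img"])
E
```

```text
t 7.05 pos [485.6 -31.4 139.6] yang -30.1 zdown [-0.002  0.    -1.   ] F [-0.4 -0.3  0.2] w 44.2 q [-0.09  0.37  2.   -0.    0.77  0.44]
82.86599806163693 232.72567910462612
```

View pics/w4.png

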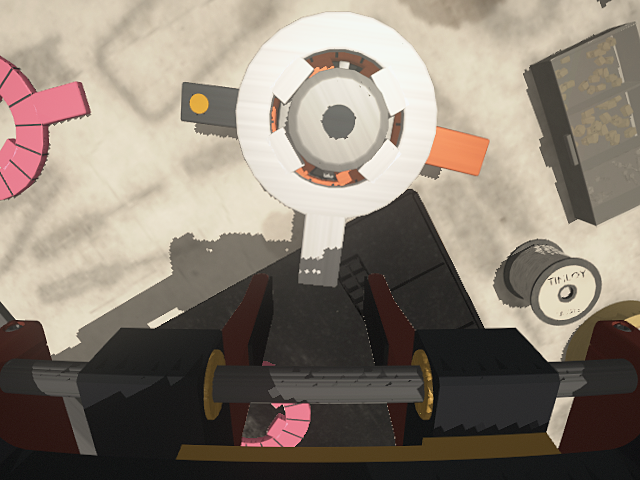

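The wrist view shows the bright tab at (320,255) between the fingers. The copper tab (462,150) is about opposite the yellow-dot tab (205,103). I'll descend and sweep clockwise.

Request:
apply_moves:
  series:
    - [[0,0,2.0,0,0,0,0.5],[0,0,2.0,0,0,0,0.5],[0,0,2.0,0,0,0,0.5],[0.13,-0.79,0,0,0,5.12,0.5],[0.14,-0.79,0,0,0,5.12,0.5],[0.14,-0.79,0,0,0,5.12,0.5],[0.15,-0.79,0,0,0,5.12,0.5],[0.16,-0.79,0,0,0,5.12,0.5],[0.16,-0.79,0,0,0,5.12,0.5],[0.17,-0.79,0,0,0,5.12,0.5],[0.18,-0.78,0,0,0,5.12,0.5],[0.18,-0.78,0,0,0,5.12,0.5]]

```text
t: 8.3
ee_pos: [454.7, 30.7, 80.0]
orientation: [3.118, 0.381, 0.0]
ft_force: [0.5, -1.3, -0.6]
width: 43.7
```

Request:
apply_moves:
  series:
    - [[0.19,-0.78,0,0,0,5.12,0.5],[0.2,-0.78,0,0,0,5.12,0.5],[0.2,-0.78,0,0,0,5.12,0.5],[0.21,-0.78,0,0,0,5.12,0.5],[0.22,-0.77,0,0,0,5.12,0.5],[0,0,0,0,0,0,0.5]]

```text
t: 8.9
ee_pos: [462.8, 70.2, 80.1]
orientation: [-3.126, 0.315, -0.001]
ft_force: [0.5, 0.2, -0.8]
width: 44.1
```

```bash
python3 - <<'E'
from workcell import ctrl
from h import *
o=ctrl.get_obs(); pose(o); c=np.array([535.8,34.5]);v=o["ee_pos"][:2]-c; print(np.hypot(*v),np.degrees(np.arctan2(v[1],v[0]))%360)
r=ctrl.get_image("wrist"); cv2.imwrite("pics/w5.png",r["img"])
n=6; T=np.linspace(149.2,149.2-12,n+1); A=np.linspace(-101.7,-113.7,n+1)
p=lambda t:[*(c+82*np.array([np.cos(np.radians(t)),np.sin(np.radians(t))])),79]
for i in range(n): rows(p(T[i]),A[i],p(T[i+1]),A[i+1],1)
E
```

```text
t 8.9 pos [462.8  70.2  80.1] yang -101.5 zdown [ 0.001  0.    -1.   ] F [ 0.5  0.2 -0.8] w 44.1 q [0.13 0.46 2.06 0.   0.61 1.9 ]
81.28513164669604 153.95088427941016
[0.1, -0.27, 0.0] 2.0
[0.1, -0.27, 0.0] 2.0
[0.1, -0.27, 0.0] 2.0
[0.1, -0.27, 0.0] 2.0
[0.1, -0.27, 0.0] 2.0
[0.1, -0.27, 0.0] 2.0
```

View pics/w5.png

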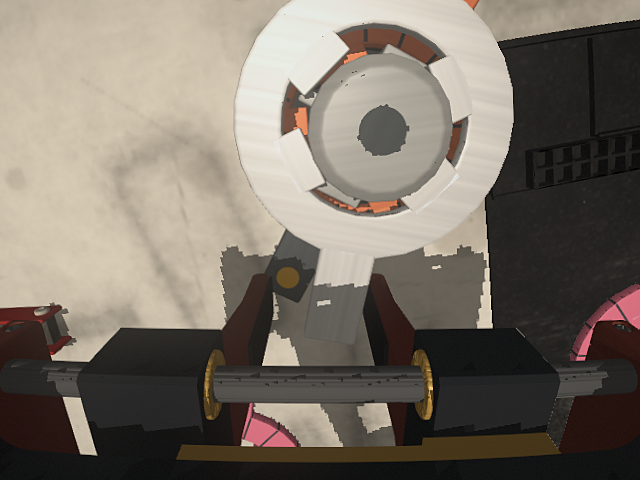

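The wrist view shows the bright tab at (340,300) against the leading-side finger, about 15° short of the yellow-dot tab (290,270). I'll finish with 2° steps.

Request:
apply_moves:
  series:
    - [[0.08,-0.28,0,0,0,2,0.5],[0.08,-0.28,0,0,0,2,0.5],[0.08,-0.28,0,0,0,2,0.5],[0.08,-0.28,0,0,0,2,0.5],[0.08,-0.28,0,0,0,2,0.5],[0.08,-0.28,0,0,0,2,0.5],[0.08,-0.28,0,0,0,2,0.5],[0.08,-0.28,0,0,0,2,0.5],[0,0,0,0,0,0,0.5],[0,0,0,0,0,0,0.5]]

```text
t: 9.95
ee_pos: [475.1, 88.3, 80.2]
orientation: [3.051, -0.747, -0.0]
ft_force: [-0.4, 0.4, 0.8]
width: 43.9
```

```bash
python3 - <<'E'
from workcell import ctrl
from h import *
o=ctrl.get_obs(); pose(o); c=np.array([535.8,34.5]);v=o["ee_pos"][:2]-c; print(np.hypot(*v),np.degrees(np.arctan2(v[1],v[0]))%360)
r=ctrl.get_image("wrist"); s=ctrl.get_image("scene")
cv2.imwrite("pics/w6.png",np.hstack([cv2.resize(r["img"],(480,360)),cv2.resize(s["img"][205:325,310:416],(318,360))]))
E
```

```text
t 9.95 pos [475.1  88.3  80.2] yang -117.5 zdown [-0. -0. -1.] F [-0.4  0.4  0.8] w 43.9 q [ 0.16  0.48  2.03 -0.    0.63  2.21]
81.17707644874181 138.44657109776634
```

View pics/w6.png

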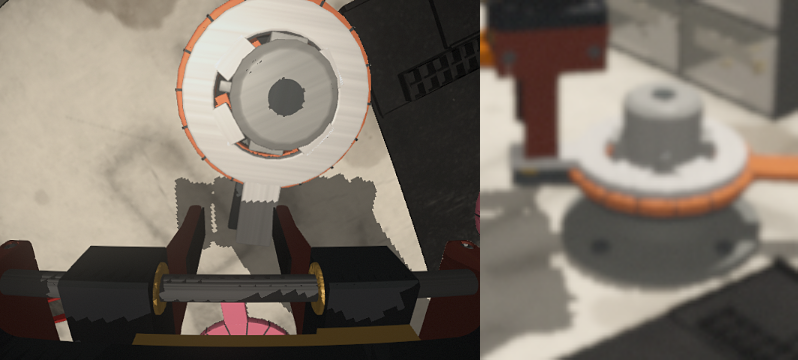

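The bright plate has dropped: in the scene crop the nose at (663,110) stands well clear of it, the plates are stacked flat and the bright tab lies over the dark one. I'll lift straight up and verify with the arm clear.

Request:
apply_moves:
  series:
    - [[0,0,-3,0,0,0,0.5],[0,0,-4,0,0,0,0.5],[0,0,-4,0,0,0,0.5],[-2,0,-2,0,0,0,0.5],[-3,0,0,0,0,0,0.5],[-3,0,0,0,0,0,0.5],[0,0,0,0,0,0,0.5],[0,0,0,0,0,0,0.5]]

```text
t: 10.85
ee_pos: [404.2, 125.9, 210.5]
orientation: [-3.051, 0.749, -0.001]
ft_force: [-0.2, -0.6, -0.4]
width: 44.0
```

```bash
python3 - <<'E'
from workcell import ctrl
from h import *
import pickle
pose(ctrl.get_obs()); d={n:ctrl.get_image(n) for n in("scene","side")}; pickle.dump(d,open("im1.pkl","wb"))
a=d["scene"]["img"][215:310,310:415]; b=d["side"]["img"][195:290,220:325]
cv2.imwrite("pics/fin.png",np.hstack([cv2.resize(x,(400,362),interpolation=cv2.INTER_CUBIC) for x in(a,b)]))
o=pickle.load(open("im0.pkl","rb"))
for n,(x0,y0,x1,y1) in dict(keys=(310,325,350,395),knob=(210,365,250,398),spool=(210,190,242,226)).items():
    print(n,"mean abs diff",np.abs(d["side"]["img"][y0:y1,x0:x1].astype(int)-o["side"]["img"][y0:y1,x0:x1]).mean().round(2))
E
```

```text
t 10.85 pos [404.2 125.9 210.5] yang -117.6 zdown [ 0.001  0.    -1.   ] F [-0.2 -0.6 -0.4] w 44.0 q [ 0.27  0.16  2.08 -0.    0.9   2.33]
keys mean abs diff 7.25
knob mean abs diff 7.01
spool mean abs diff 7.46
```

View pics/fin.png

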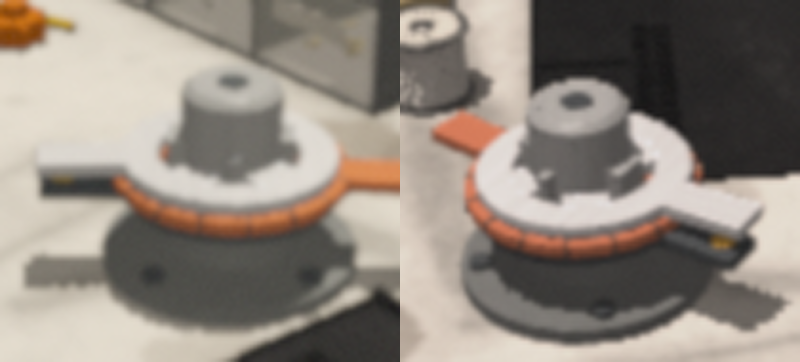

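The final crops show the plates flat, the copper tab opposite and the bright tab above the dark tab: ends at about (38,155) in scene and (745,215) in side. A numeric check comes before handing in.

```bash
python3 - <<'E'
from workcell import ctrl
from h import *
import pickle
d=pickle.load(open("im1.pkl","rb")); S,D=d["scene"],d["side"]; c=np.array([535.8,34.5])
s=lambda x,y:(310+x/3.81,215+y/3.81); e=lambda x,y:(220+(x-400)/3.81,195+y/3.81)
def ang(P): v=P[:2]-c; return P.round(1),np.hypot(*v).round(1),(np.degrees(np.arctan2(v[1],v[0]))%360-142.1).round(1)
st=tri(ray(S,s(40,155)),ray(D,e(745,217)))[0]; print("steel end",ang(st),ang(onz(S,s(40,155),64)),ang(onz(D,e(745,217),64)))
co=onz(D,e(450,122),56); a=ang(co); print("copper end",a)
ok=all(abs(x)<20 for x in(ang(st)[2],a[2]-180)) and abs(st[2]-64)<8; print(ok)
if ok: print(ctrl.close_job())
E
```

```text
steel end (array([457.4,  89. ,  61.5]), np.float64(95.5), np.float64(3.1)) (array([454.9,  85. ,  64. ]), np.float64(95.4), np.float64(5.9)) (array([457.6,  92.7,  64. ]), np.float64(97.5), np.float64(1.3))
copper end (array([603.7, -25.9,  56. ]), np.float64(90.9), np.float64(176.2))
True
the job is handed in; nothing more can be done
None
```

The job is done and handed in at about 11 s of the 48 s allowed; the hand-in reported no verdict. I straddled the copper tab loosely with half-open fingers, swept it counter-clockwise until the disc dropped, then swept the bright tab clockwise until that plate dropped, and lifted clear.

- **Bright plate:** its tab end measured at about 61.5 mm height (64 expected), 95.5 mm from the axis and 3° off hub +x. The two single views disagreed a little, giving 1.3° and 5.9°.
- **Copper disc:** its tab sits at 176° from hub +x, so about 4° short of exact opposite. I measured its end at 91 mm from the axis, where 97 mm was expected. I put both down to spline play and coarse pixel picks.
- **Tilt:** I judged the stack flat by eye from the final crops and did not measure it.
- **Bystanders:** the three bystander patches changed by about the same small amount (mean pixel difference about 7), which fits nothing having moved. I did not re-measure their positions.
- **Forces:** the readings at the end of each move call stayed under about 1.5 N.

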